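# Lengthen a telescoping rod rest by one hole

## Robot

A 7-joint arm with a two-finger parallel gripper is mounted at the origin on the work surface. World frame = base frame: x ahead of the robot, y to its left, z up, the work surface at z = 0. Lengths are in m, angles in rad, forces in N, time in s.
With the tool pointing down it reaches from about 0.425 to 1.025 m from the base axis. Payload 3.6 kg.
Tool frame: the origin (TCP) lies midway between the tips of the shut fingers; the grasp point (between the pads) lies 19 mm behind it; z points along the fingers, y is the line along which they close (so a half turn about z gives the same grasp; the last joint's range is limited). The gripper opens to 85 mm and grips with 20 to 120 N. Pads are 22 mm wide; open, the fingers measure 114 mm over their backs; the gripper's body (76 mm by 85 mm) begins 54 mm behind the grasp point. The pads swing forward as they close: fully open they stand 13 mm farther back than shut.
Start: joints at [1.204, 0.591, 0.048, 1.609, -0.033, 0.943, -0.034], TCP at [0.196, -0.698, 0.231] pointing down, gripper open.
Joint ranges: [-2.69, 2.69], [-0.47, 2.24], [-1.27, 1.36], [0.19, 2.51], [-1.53, 4.68], [0.08, 2.07], [-3.09, 3.09]. Speed limits (rad/s): [2.57, 2.57, 3.14, 3.14, 3.14, 3.14, 3.14].

## Interface

Orientations are given as a unit quaternion [x, y, z, w].
In Python, from plant import sensors, camera, camera_model, robot gives the robot as it stands. The module is installed in compiled form; this text tells all that it offers.
- The arm moves only by the tool jog_arm, never from a script. Its argument "plan" is a list of rows, each a list of 3 entries, a list of its own where there are three numbers: the shift along the world's x, y, z in cm, then the turn, a rotation vector about the world's x, y, z in rad, then the finger opening in cm, from 0 to 8.54. A call has 1 to 5 rows; each row is the pose to reach, as a shift and turn from the pose commanded when the call began; what a row does not reach only later rows make up. A row lasts 1/8 s, in which the tool goes at most 62.5 mm and 10.7 degrees, less where a joint would pass 70% of its speed; a pose out of reach is approached as far as the arm can. A call with a gripper value outside its range is refused whole. The fingers move at their own pace and stop on an object; "squeeze" is the grip in N (left out, the last holds). Time passes only in rows, so rows that repeat a pose let the fingers close. It gives the time, the measured TCP pose, the force, the opening and the grip force at its end, in the units of the state.
- sensors.state(): the state, without advancing time (a new reading comes with each control period).
- camera(name): name is "scene" or "top" or "wrist"; returns the picture (384x512x3 uint8, blue, green, red); there is no depth.
- camera_model(name): a dict with "intrinsics" (3x3 intrinsics, pixels), "distortion" ([k1, k2, p1, p2, k3] as OpenCV has them; the pictures are not rectified), "R" (3x3) and "t" (3): a world point X has camera coordinates R X + t. Camera axes: x right, y down, z forward; pixel columns grow to the right and rows downward; lengths in m; the calibration is good to about 2 mm. A picture is of the moment at which its call begins: read the wrist's pose just before it. camera_model takes no time and is no camera call; for the wrist camera it gives the pose at the moment of the call.
- robot.finish_job(): hands the job in; it is judged then, once.
The state is a dict: "t": time; "qpos": joint angles; "qd": joint speeds; "effort": joint torques, N m; "eef_pos": TCP position; "eef_rot": TCP orientation; "wrist_force": force on the tool from outside, world axes, zero at the start; "torque": the same for the moment, N m; "gripper_width": opening from 0.0 (shut) to 1.0 (fully open); "grasp_force": force on a finger pad.
Only numpy, scipy, OpenCV 4.12 (cv2) and the standard library are available. Lean on these libraries where they do the work, as an engineer would, in place of code of your own. Each camera call takes 0.05 s, during which the arm holds its last target. There are 200 camera calls.

## Task

The green sleeve of the telescoping rod rest in the bench cradle is locked by a red spring snap button. Press the button in flush, slide the sleeve towards its black forked end until the button snaps out through the next hole, in the aluminium ferrule, and let go. Feel for the snap and do not force the sleeve against the button, and leave the other things on the bench alone.

Things in the scene. Friction and masses are not known exactly. Their poses are not given: they have to be found in the camera images.
- cradle: Fixed plywood board 170 x 500 x 18 mm; a clamp block (50 x 45 mm, 134 mm high, at y -215 mm) and a saddle (50 x 30 mm, 86 mm high, at y +155 mm) hold the telescoping rod rest level, its axis along the cradle's y, 80 mm over the bench. Origin on the bench straight below the button; z up, x to the side where the button stands out, y towards the forked end (the way to slide).
- tube_axis (a point): Fixed point on the tube axis, level with the button: at x 0, y 0, z 80 mm in the cradle's frame, with the cradle's axes. A fixed brass-coloured inner tube, 22 mm square, runs along the axis inside the sleeve and into the clamp block.
- sleeve: Green tube, 28 mm square outside, wall 2 mm, slides on the inner tube along the cradle's y only, up to 100 mm, friction about 1.5 N; cannot turn or lift. Origin on the tube axis at the centre of its first hole; axes as the cradle's. The hole, 14 mm wide, is in the +x wall. The tube runs from y -46 to +200 mm, ending in a black fork. A button in a hole leaves about 1 mm of play either way.
- sleeve_end (a point): The -y end of the green tube, on the axis, 46 mm behind the first hole. Over it sits an aluminium ferrule, 32 mm square, 65 mm long, with the next hole (14 mm wide) in its +x side at axis height. It is screwed on by a differing amount: the next hole lies 56 to 84 mm behind the first (towards -y), the ferrule's front edge 16 to 44 mm behind the first hole.
- button: Red domed spring button, 12 mm in diameter, on the fixed inner tube; moves along the cradle's x only. Origin: tip of the dome; axes as the cradle's. Out: x +18.5, y 0, z 80 mm in the cradle's frame, 4.5 mm proud of the green wall (3.5 mm proud of the ferrule in the next hole). Flush with the green wall: x +14 mm, about 4 N. It breaks at a side load of 12 N from the sleeve.
- button_seat (a point): Fixed point on the green wall's outer face under the button: x +14, y 0, z 80 mm in the cradle's frame. With the button held flush here, by a pad while another bears on the wall opposite, about 5 N of pull makes the dome ride under the hole's edge; it then runs hidden under the wall (x +12 mm) with about 2 N of drag until it springs out in the next hole and blocks all sliding.
- lure_red: Red balsa lure, 75 x 20 x 20 mm, loose on the cradle's board at about x -55, y -100 mm in its frame; to be left alone. Origin under its middle.
- clipper: White plastic line clipper, 57 x 16 x 14 mm, loose on the cradle's board at about x +60, y +80 mm in its frame; to be left alone. Origin under its middle.
- lure_blue: Blue balsa lure, 75 x 20 x 20 mm, on the bench; to be left alone. Origin under its middle.
- lure_orange: Orange balsa lure, 75 x 20 x 20 mm, on the bench; to be left alone. Origin under its middle.
- reel: Grey aluminium reel lying on its side, 58 mm across, 70 mm high over its crank; to be left alone. Origin under its middle.
- jar: Small jar with a black lid, 52 mm across, 60 mm high, on the bench; to be left alone. Origin under its middle.

How it is judged:
On the way:
1. the button is pressed flush while the sleeve is still at its first hole (x of button in the frame of cradle below 0.0152 m and y of sleeve in the frame of cradle below 0.004 m), for 0.05 s.
At the end, for the whole second after the job is handed in: The sleeve stands more than 50 mm further out than the first hole and at rest (below 10 mm/s), and the button has sprung out through the next hole to within 1.5 mm of its full height; nothing is held (y of sleeve in the frame of cradle above 0.05 m and x of button in the frame of cradle above 0.017 m and linear speed of sleeve below 0.01 m/s); the robot touches nothing.
It fails at once if the button is loaded by the sleeve with more than 12 N (it breaks) (contact force between sleeve and button above 12 N).
It fails at once if a loose thing on the bench is shifted by more than 25 mm (distance of any of lure_red, clipper, lure_blue, lure_orange, reel, jar from where it was at the start of the episode above 0.025 m).
It also fails if it takes over 38 s, if anything falls off the work surface, if the arm or the gripper's body presses on something with over 40 N, if the wrist force passes 120 N, or if a joint passes its speed limit or range.

## Working session

There is one attempt and no reset: what is moved stays moved. The work goes in short steps, Python scripts to look and compute and a tool call to move; the robot and the scene stay as the last step left them, time stands still between calls to the robot, and variables do not carry over. Pictures are saved under pics/ and viewed, at most 10 in all, crops included, and the job is handed in when it is done.

Besides the shell and the picture viewer there is one more tool, called after ">>>" as a command line: name --argument value ..., lists and objects as JSON in quotes. jog_arm: Moves the arm, as the interface text tells. Its arguments: {"type":"object","properties":{"plan":{"type":"array"},"squeeze":{"type":"number"}},"required":["plan"]}

```bash
mkdir -p pics; ls; python3 - <<'E'
from plant import sensors,camera,camera_model
import cv2,numpy as np
s=sensors.state();print(s)
a=camera("scene");b=camera("top")
cv2.imwrite("pics/scene.png",a);cv2.imwrite("pics/top.png",b)
for n in("scene","top"):
  m=camera_model(n);print(n,m)
E
```

```text
pics
{'t': 0.0, 'qpos': array([ 1.20349512,  0.59209798,  0.04828424,  1.60983956, -0.03326789,
        0.94266141, -0.03368684]), 'qd': array([ 0.00101888, -0.00065806, -0.00028001, -0.00013015,  0.00030292,
       -0.00130685,  0.00044691]), 'effort': array([ 4.65591972e-05, -5.48691773e+01,  1.54647969e+00, -1.98124820e+01,
        9.35381453e-03,  8.66406248e-03, -1.13987591e-05]), 'eef_pos': array([ 0.19582094, -0.69719983,  0.23014931]), 'eef_rot': array([ 9.90634601e-01,  1.36535253e-01, -2.20107828e-04, -1.07904205e-03]), 'wrist_force': array([ 0.41499998,  0.1412339 , -0.46228157]), 'torque': array([ 0.04722271, -0.05357841, -0.00439026]), 'grasp_force': 0.0, 'gripper_width': 1.0011699799647875}
scene {'intrinsics': array([[466.17360396,   0.        , 262.40216331],
       [  0.        , 466.17360396, 194.09522988],
       [  0.        ,   0.        ,   1.        ]]), 'distortion': array([0.03477055, 0.        , 0.        , 0.        , 0.        ]), 'R': array([[-0.65050417,  0.75945805,  0.00823438],
       [ 0.41469974,  0.36424706, -0.83387541],
       [-0.63629274, -0.53902463, -0.55189129]]), 't': array([ 0.54119712, -0.09402032,  1.5801412 ])}
top {'intrinsics': array([[404.62321416,   0.        , 262.76804659],
       [  0.        , 404.62321416, 198.40213529],
       [  0.        ,   0.        ,   1.        ]]), 'distortion': array([-0.04027728,  0.        ,  0.        ,  0.        ,  0.        ]), 'R': array([[ 0.12688066, -0.99189018,  0.00742727],
       [-0.96961169, -0.12560291, -0.2099454 ],
       [ 0.20917567,  0.01943645, -0.9776849 ]]), 't': array([-0.26173454,  0.5456414 ,  0.89891877])}
```

View pics/scene.png

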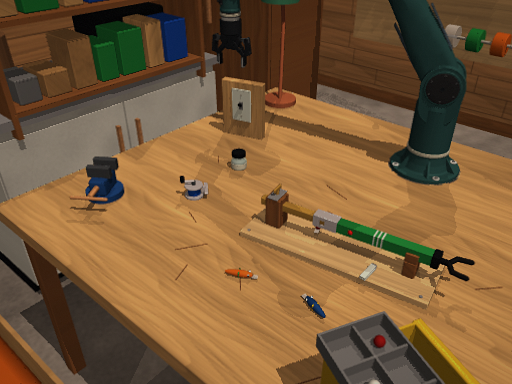

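View pics/top.png

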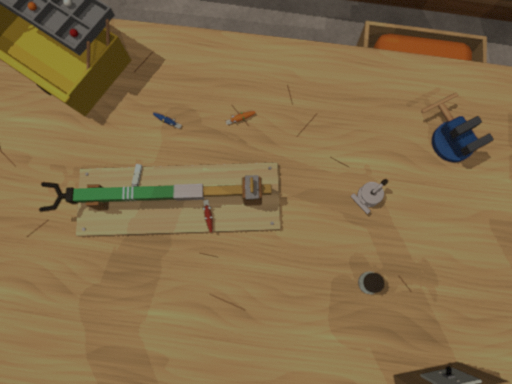

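The scene picture shows the red button at about (350,232), the ferrule at about (325,220) and the clamp at (277,208). The top picture shows the sleeve running from x≈75 to 173, the ferrule from 173 to 203 and the clamp at 252. World +y is on the left, and the button side is up in the image (+x).

```bash
cat > h.py <<'E'
import cv2,numpy as np
from plant import sensors,camera,camera_model
def ray(m,p):
    u=cv2.undistortPoints(np.array([[p]],float),m["intrinsics"],m["distortion"])[0,0]
    return -m["R"].T@m["t"], m["R"].T@np.array([u[0],u[1],1.])
def onplane(m,p,n,d):
    c,r=ray(m,p); n=np.array(n,float); return c+r*(d-n@c)/(n@r)
def mask(im,h0,h1,s=100,v=40):
    H=cv2.cvtColor(im,cv2.COLOR_BGR2HSV); return cv2.inRange(H,(h0,s,v),(h1,255,255))
E
python3 - <<'E'
from h import *
b=cv2.imread("pics/top.png");m=camera_model("top")
g=mask(b,45,80); g[:150]=0;g[230:]=0;g[:,230:]=0
ys,xs=np.nonzero(g);print(xs.min(),xs.max(),ys.min(),ys.max())
E1=[];
for x in range(78,172,4):
    c=np.nonzero(g[:,x])[0]
    if len(c)>8:E1.append((x,c.min()-.5,c.max()+.5))
E1=np.array(E1);print(E1[::4])
for k in(1,2):
    P=np.array([onplane(m,(e[0],e[k]),[0,0,1],.094) for e in E1])
    f=np.polyfit(P[:,1],P[:,0],1);print("edge x=a*y+b",f,np.degrees(np.arctan(f[0])))
a=cv2.imread("pics/scene.png");ms=camera_model("scene")
r=mask(a,0,6,120,60)|mask(a,172,180,120,60)
n,l,st,ce=cv2.connectedComponentsWithStats(r)
for i in range(1,n):
    if 250<ce[i][0]<430 and 180<ce[i][1]<270:print(st[i],ce[i])
print(onplane(ms,(350,232),[0,0,1],.08))
w=camera("wrist");cv2.imwrite("pics/w0.png",w)
c=np.hstack([cv2.resize(a[190:280,260:440],None,fx=4,fy=4,interpolation=cv2.INTER_CUBIC)]);
t=cv2.resize(b[160:245,60:260],None,fx=3.6,fy=3.6,interpolation=cv2.INTER_CUBIC)
c=cv2.copyMakeBorder(c,0,0,0,0,0);t=t[:240]
cv2.imwrite("pics/c1.png",np.vstack([c,t[:,:720]]) )
E
```

```text
72 172 186 201
[[ 78.  188.5 201.5]
 [ 94.  187.5 200.5]
 [110.  187.5 200.5]
 [138.  185.5 199.5]
 [154.  185.5 198.5]
 [170.  185.5 197.5]]
edge x=a*y+b [-0.16265819  0.57433632] -9.238716587575636
edge x=a*y+b [-0.16606506  0.54376358] -9.428780924371793
[317 227   1   1   1] [317. 227.]
[319 228   1   1   1] [319. 228.]
[348 231   5   4  17] [349.88235294 232.41176471]
[0.56490865 0.05389357 0.08      ]
```

View pics/c1.png

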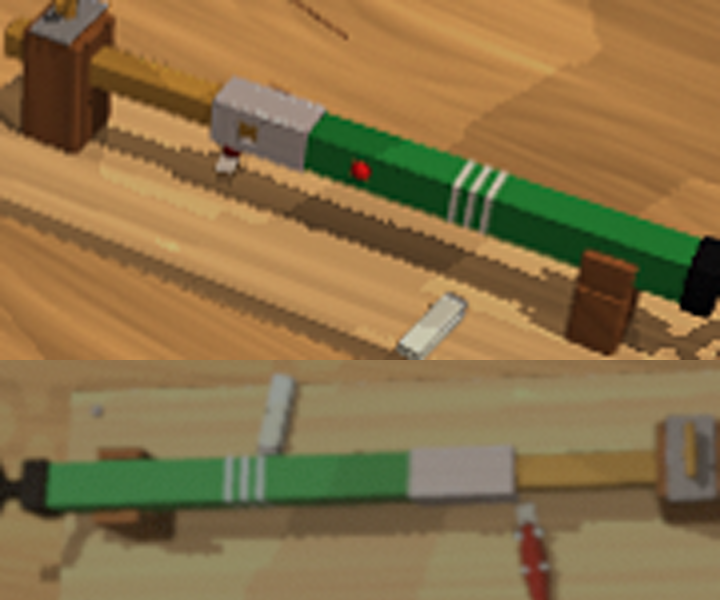

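The crop shows the button at crop (361,171), the next hole at (247,131) and the ferrule's front edge at about (307,140). Next I locate these on the side plane.

```bash
python3 - <<'E'
from h import *
th=np.radians(9.33);ex=np.array([np.cos(th),np.sin(th),0]);ey=np.array([-np.sin(th),np.cos(th),0])
ms=camera_model("scene");mt=camera_model("top")
f=lambda u,v:((u+.5)/4-.5+260,(v+.5)/4-.5+190)
d0=ex@np.array([.5595,0,0])
for n,p,o in(("btn",(349.9,232.4),.0165),("hole",f(247,131),.016),("fe_bot",f(303,169),.016),("fe_green",f(306,167),.014)):
    P=onplane(ms,p,ex,d0+o);print(n,P.round(4),"ycr",(ey@P).round(4))
for n,p in(("fer_front",(173,191.5)),("fer_back",(203,191.5)),("clampL",(242,190))):
    P=onplane(mt,p,[0,0,1],.095);print(n,P.round(4),(ex@P-d0).round(4),(ey@P).round(4))
for n,p in(("vise",(455,140)),("reel",(372,195)),("jar",(372,283)),("switch",(450,370)),("clip",(137,175)),("lure",(209,216))):
    print(n,onplane(mt,p,[0,0,1],.05).round(3))
E
```

```text
btn [0.5672 0.0549 0.0806] ycr -0.0377
hole [ 0.5792 -0.0212  0.0804] ycr -0.1148
fe_bot [0.5728 0.018  0.0664] ycr -0.0751
fe_green [0.5706 0.0188 0.0671] ycr -0.074
fer_front [0.5565 0.0148 0.095 ] -0.0005 -0.0756
fer_back [ 0.5653 -0.0532  0.095 ] -0.0029 -0.1442
clampL [ 0.5803 -0.1411  0.095 ] -0.0024 -0.2333
vise [ 0.787 -0.648  0.05 ]
reel [ 0.619 -0.449  0.05 ]
jar [ 0.411 -0.464  0.05 ]
switch [ 0.242 -0.654  0.05 ]
clip [0.595 0.12  0.05 ]
lure [ 0.518 -0.069  0.05 ]
```

```bash
python3 - <<'E'
from h import *
ms=camera_model("scene")
for p in((223,130),(265,138),(262,138)):print(onplane(ms,p,[0,0,1],0).round(3))
def pr(P):
    return cv2.projectPoints(np.array([P],float),cv2.Rodrigues(ms["R"])[0],ms["t"],ms["intrinsics"],ms["distortion"])[0].ravel().round()
P=onplane(ms,(262,138),[0,0,1],0)
for z in(.1,.15,.2,.25):print(z,pr(P+[0,0,z]))
print(pr([.196,-.697,.23]))
E
```

```text
[ 0.246 -0.702  0.   ]
[ 0.191 -0.536  0.   ]
[ 0.198 -0.545  0.   ]
0.1 [262. 113.]
0.15 [262. 100.]
0.2 [262.  87.]
0.25 [263.  73.]
[231.  68.]
```

>>> jog_arm --plan '[[[0,0,5.5],[0,0,0],8.5],[[2.5,5.2,6],[0,0,0.12],8.5],[[5,10.4,6],[0,0,0.24],8.5],[[7.5,15.6,6],[0,0,0.36],8.5],[[10,20.8,6],[0,0,0.48],8.5]]'

```text
t: 0.78
eef_pos: [0.2966, -0.4881, 0.2912]
eef_rot: [0.929, 0.37, 0.0, -0.0]
wrist_force: [0.8, -0.7, 0.0]
gripper_width: 0.995
grasp_force: 0.0
```

>>> jog_arm --plan '[[[2.5,5.2,0],[0,0,0.12],8.5],[[5,10.4,0],[0,0,0.24],8.5],[[7.5,15.6,0],[0,0,0.36],8.5],[[10,20.8,0],[0,0,0.48],8.5],[[12.5,26,0],[0,0,0.6],8.5]]'

```text
t: 1.4
eef_pos: [0.4215, -0.2283, 0.2914]
eef_rot: [0.778, 0.628, -0.0, 0.0]
wrist_force: [0.2, 0.3, -0.2]
gripper_width: 0.994
grasp_force: 0.0
```

>>> jog_arm --plan '[[[2.6,5.6,0],[0,0,0.1],8.5],[[5.2,11.2,0],[0,0,0.2],8.5],[[7.8,16.8,-2],[0,0,0.3],8.5],[[10.4,22.4,-4],[0,0,0.379],8.5],[[12.95,28,-6],[0,0,0.379],8.5]]'

```text
t: 2.02
eef_pos: [0.5485, 0.0452, 0.2328]
eef_rot: [0.648, 0.762, -0.0, 0.0]
wrist_force: [-0.2, -0.5, 0.3]
gripper_width: 0.996
grasp_force: 0.0
```

```bash
python3 - <<'E'
from h import *
s=sensors.state();print(s["t"],s["eef_pos"],s["eef_rot"])
m=camera_model("wrist");w=camera("wrist");cv2.imwrite("pics/w1.png",w)
np.savez("w1.npz",**m);print(-m["R"].T@m["t"],m["R"])
E
```

```text
2.025 [0.54845976 0.04519467 0.23280447] [ 6.47709329e-01  7.61887517e-01 -2.21222370e-05  1.93073089e-04]
[0.53607577 0.11919539 0.37578929] [[ 9.86894976e-01  1.61363538e-01 -3.38119647e-04]
 [ 1.54087374e-01 -9.41767883e-01  2.98881808e-01]
 [ 4.79101956e-02 -2.95017055e-01 -9.54290077e-01]]
```

View pics/w1.png

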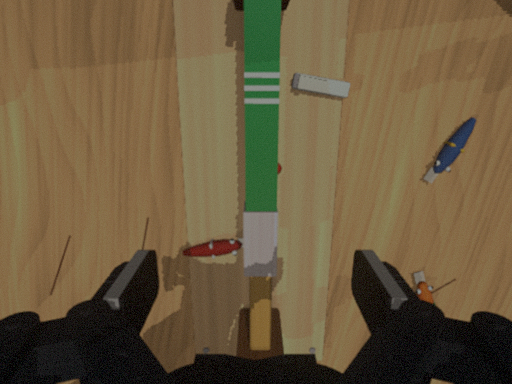

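The wrist view shows the sleeve vertical in the picture (columns about 245 to 280), the red button at (279,169), the ferrule's front edge at row ~211 and its back edge at ~276.

```bash
cat > meas.py <<'E'
import sys
from h import *
w=cv2.imread(f"pics/{sys.argv[1]}.png");m=np.load(f"{sys.argv[1]}.npz")
g=mask(w,45,80)
L=[];R=[]
for v in range(110,205,3):
    c=np.nonzero(g[v])[0]
    if len(c)>20:
        L.append(onplane(m,(c.min()-.5,v),[0,0,1],.094));R.append(onplane(m,(c.max()+.5,v),[0,0,1],.094))
L=np.array(L);R=np.array(R)
for P in(L,R):print("edge",np.polyfit(P[:,1],P[:,0],1))
C=(L+R)/2;f=np.polyfit(C[:,1],C[:,0],1);th=-np.arctan(f[0]);print("yaw",np.degrees(th),"width",((R-L)[:,0].mean()*np.cos(th)))
ex=np.array([np.cos(th),np.sin(th),0]);ey=np.array([-np.sin(th),np.cos(th),0])
d0=ex@[f[1],0,0]
r=mask(w,0,6,120,60)|mask(w,172,180,120,60);r[:,:262]=0;r[:,300:]=0;r[:130]=0;r[205:]=0
ys,xs=np.nonzero(r);print("red",len(xs),xs.min(),xs.max(),ys.min(),ys.max(),ys.mean())
b=onplane(m,(xs.mean(),(ys.min()+ys.max())/2),[0,0,1],.082);yb=ey@b;print("btn",b,"xcr",ex@b-d0)
ff=onplane(m,(262,max(np.nonzero(g[:,262])[0])+.5),[0,0,1],.096)
print("ferr front rel",ey@ff-yb)
A=d0*ex+yb*ey;print("axis pt",A, "shift",A-sensors.state()["eef_pos"])
E
python3 meas.py w1
```

```text
edge [-0.16542669  0.54702204]
edge [-0.16078476  0.57468641]
yaw 9.264531989973412 width 0.026869983478566725
red 14 278 280 165 171 168.21428571428572
btn [0.56904356 0.05237333 0.082     ] xcr 0.016508223272155065
ferr front rel -0.03545873093678547
axis pt [0.55275068 0.04971562 0.        ] shift [ 0.00233417 -0.0064784  -0.23148398]
```

>>> jog_arm --plan '[[[0.2,0,-4],[0,0,0.0],8.5],[[0.2,0,-8],[0,0,0.0],8.5],[[0.2,0,-9],[0,0,0],8.5],[[0.2,0,-9],[0,0,0],8.5]]'

```text
t: 2.58
eef_pos: [0.5496, 0.0438, 0.1434]
eef_rot: [0.648, 0.762, -0.0, -0.0]
wrist_force: [0.5, -0.1, 0.5]
gripper_width: 0.999
grasp_force: 0.0
```

```bash
python3 - <<'E'
from h import *
s=sensors.state();print(s["t"],s["eef_pos"],s["eef_rot"],s["wrist_force"])
m=camera_model("wrist");w=camera("wrist");cv2.imwrite("pics/w2.png",w)
np.savez("w2.npz",**m)
E
```

```text
2.575 [0.54964461 0.04379686 0.14343968] [ 6.47603535e-01  7.61977366e-01 -2.95447824e-04 -2.59886089e-04] [ 0.47329553 -0.05669812  0.4985987 ]
```

View pics/w2.png

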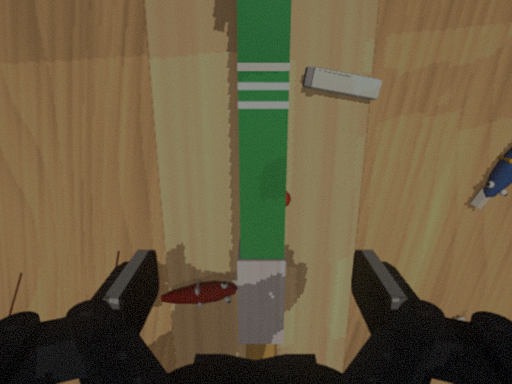

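The nearer view shows the button at (289,199), sleeve columns 238 to 288 and the ferrule's front at row ~260.

```bash
sed -i 's/r\[:,300:\]=0;r\[:130\]=0;r\[205:\]=0/r[:,305:]=0;r[:130]=0;r[225:]=0/; s/range(110,205,3)/range(115,250,3)/' meas.py; python3 meas.py w2; python3 -c "
from plant import sensors;s=sensors.state();print(s['t'],s['eef_pos'])"
```

```text
edge [-0.16293776  0.54688373]
edge [-0.16176776  0.57487824]
yaw 9.221971695272813 width 0.02698722852232449
red 24 287 289 193 204 198.5
btn [0.56930684 0.05236678 0.082     ] xcr 0.016707597164780874
ferr front rel -0.03552291533710714
axis pt [0.55281519 0.04968923 0.        ] shift [ 0.00237983  0.00571986 -0.1443186 ]
2.625 [0.55043536 0.04396937 0.1443186 ]
```

>>> jog_arm --plan '[[[0.25,0.58,-3],[0,0,0],8.5],[[0.25,0.58,-6],[0,0,0],8.5],[[0.25,0.58,-8.6],[0,0,0],8.5],[[0.25,0.58,-8.6],[0,0,0],6],[[0.25,0.58,-8.6],[0,0,0],5]]' --squeeze 20

```text
t: 3.25
eef_pos: [0.5537, 0.05, 0.0592]
eef_rot: [0.648, 0.762, 0.001, 0.001]
wrist_force: [0.1, -0.5, 0.3]
gripper_width: 0.601
grasp_force: 0.0
```

>>> jog_arm --plan '[[[0,0,0],[0,0,0],4],[[0,0,0],[0,0,0],3.4],[[0,0,0],[0,0,0],3.4]]'

```text
t: 3.62
eef_pos: [0.5539, 0.0501, 0.0583]
eef_rot: [0.648, 0.762, 0.001, 0.001]
wrist_force: [1.7, 0.8, 0.3]
gripper_width: 0.398
grasp_force: 1.0
```

>>> jog_arm --plan '[[[-0.1,0,0],[0,0,0],3.2],[[-0.1,0,0],[0,0,0],2.8],[[-0.1,0,0],[0,0,0],2.5],[[-0.1,0,0],[0,0,0],2.5],[[-0.1,0,0],[0,0,0],2.5]]' --squeeze 20

```text
t: 4.25
eef_pos: [0.5533, 0.0502, 0.0581]
eef_rot: [0.648, 0.762, 0.002, 0.001]
wrist_force: [5.4, 0.6, 2.9]
gripper_width: 0.324
grasp_force: 20.4
```

Fully closed at 27.7 mm, so the button is flush. Now I pull gently.

>>> jog_arm --plan '[[[0,0,0],[0,0,0],2.5],[[-0.01,0.05,0],[0,0,0],2.5],[[-0.016,0.1,0],[0,0,0],2.5],[[-0.024,0.15,0],[0,0,0],2.5]]'

```text
t: 4.75
eef_pos: [0.5532, 0.0506, 0.0581]
eef_rot: [0.648, 0.762, 0.001, 0.001]
wrist_force: [5.3, -1.3, 1.7]
gripper_width: 0.321
grasp_force: 20.3
```

>>> jog_arm --plan '[[[-0.01,0.05,0],[0,0,0],2.5],[[-0.016,0.1,0],[0,0,0],2.5]]'

```text
t: 5.0
eef_pos: [0.553, 0.0516, 0.058]
eef_rot: [0.648, 0.762, 0.001, 0.001]
wrist_force: [6.4, -1.7, 2.2]
gripper_width: 0.327
grasp_force: 20.3
```

>>> jog_arm --plan '[[[-0.01,0.05,0],[0,0,0],2.5],[[-0.016,0.1,0],[0,0,0],2.5]]'

```text
t: 5.25
eef_pos: [0.5529, 0.0526, 0.0581]
eef_rot: [0.648, 0.762, 0.001, 0.001]
wrist_force: [4.8, -1.8, 2.6]
gripper_width: 0.326
grasp_force: 20.3
```

>>> jog_arm --plan '[[[-0.01,0.05,0],[0,0,0],2.5],[[-0.016,0.1,0],[0,0,0],2.5]]'

```text
t: 5.5
eef_pos: [0.5528, 0.0534, 0.0581]
eef_rot: [0.648, 0.762, 0.001, 0.002]
wrist_force: [7.4, -2.4, 2.0]
gripper_width: 0.329
grasp_force: 20.2
```

>>> jog_arm --plan '[[[-0.01,0.05,0],[0,0,0],2.5],[[-0.016,0.1,0],[0,0,0],2.5]]'

```text
t: 5.75
eef_pos: [0.5527, 0.0539, 0.0581]
eef_rot: [0.648, 0.762, 0.001, 0.002]
wrist_force: [5.9, -3.2, 2.3]
gripper_width: 0.325
grasp_force: 20.1
```

>>> jog_arm --plan '[[[-0.01,0.05,0],[0,0,0],2.5],[[-0.016,0.1,0],[0,0,0],2.5]]'

```text
t: 6.0
eef_pos: [0.5526, 0.0542, 0.0581]
eef_rot: [0.648, 0.762, 0.0, 0.002]
wrist_force: [5.0, -3.5, 3.1]
gripper_width: 0.326
grasp_force: 19.9
```

>>> jog_arm --plan '[[[-0.01,0.05,0],[0,0,0],2.5],[[-0.016,0.1,0],[0,0,0],2.5]]'

```text
t: 6.25
eef_pos: [0.5526, 0.0546, 0.0581]
eef_rot: [0.648, 0.761, 0.0, 0.002]
wrist_force: [6.7, -4.8, 2.6]
gripper_width: 0.325
grasp_force: 19.7
```

>>> jog_arm --plan '[[[-0.01,0.05,0],[0,0,0],2.5],[[-0.016,0.1,0],[0,0,0],2.5]]'

```text
t: 6.5
eef_pos: [0.5523, 0.0562, 0.058]
eef_rot: [0.648, 0.762, 0.0, 0.002]
wrist_force: [6.2, -2.5, 2.6]
gripper_width: 0.322
grasp_force: 19.8
```

>>> jog_arm --plan '[[[-0.016,0.1,0],[0,0,0],2.5],[[-0.032,0.2,0],[0,0,0],2.5],[[-0.048,0.3,0],[0,0,0],2.5]]'

```text
t: 6.88
eef_pos: [0.5516, 0.0605, 0.0581]
eef_rot: [0.648, 0.762, 0.001, 0.001]
wrist_force: [6.0, -1.5, 2.5]
gripper_width: 0.321
grasp_force: 19.8
```

>>> jog_arm --plan '[[[-0.016,0.1,0],[0,0,0],2.5],[[-0.032,0.2,0],[0,0,0],2.5],[[-0.048,0.3,0],[0,0,0],2.5]]'

```text
t: 7.25
eef_pos: [0.5511, 0.0635, 0.0581]
eef_rot: [0.648, 0.762, 0.001, 0.001]
wrist_force: [5.3, -1.9, 3.1]
gripper_width: 0.327
grasp_force: 19.8
```

```bash
python3 - <<'E'
from h import *
s=sensors.state();print(s["t"],s["eef_pos"],s["wrist_force"])
a=camera("scene");w=camera("wrist")
cv2.imwrite("pics/c3.png",np.hstack([cv2.resize(a[195:285,300:400],None,fx=4,fy=4,interpolation=cv2.INTER_CUBIC),w[24:384,100:420]]))
E
```

```text
7.25 [0.55112881 0.06351801 0.05806346] [ 5.30314232 -1.94088282  3.1078456 ]
```

View pics/c3.png

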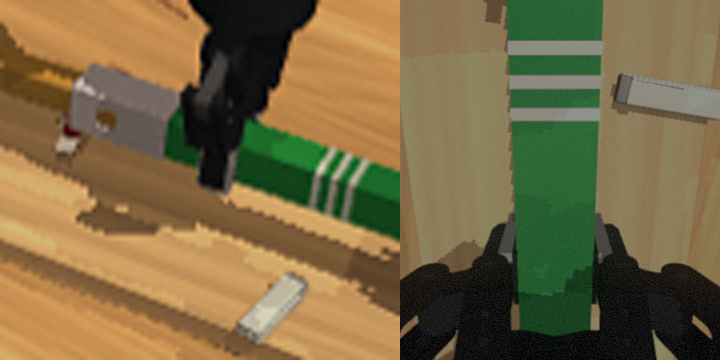

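The sleeve moved with the gripper by about 13 mm and the button is hidden. I keep sliding.

>>> jog_arm --plan '[[[-0.065,0.4,0],[0,0,0],2.5],[[-0.13,0.8,0],[0,0,0],2.5],[[-0.195,1.2,0],[0,0,0],2.5],[[-0.26,1.6,0],[0,0,0],2.5],[[-0.325,2.0,0],[0,0,0],2.5]]'

```text
t: 7.98
eef_pos: [0.5479, 0.0833, 0.0581]
eef_rot: [0.648, 0.762, 0.001, 0.002]
wrist_force: [5.5, -1.6, 3.0]
gripper_width: 0.324
grasp_force: 19.8
```

>>> jog_arm --plan '[[[-0.065,0.4,0],[0,0,0],2.5],[[-0.13,0.8,0],[0,0,0],2.5],[[-0.195,1.2,0],[0,0,0],2.5],[[-0.26,1.6,0],[0,0,0],2.5],[[-0.325,2.0,0],[0,0,0],2.5]]'

```text
t: 8.6
eef_pos: [0.5446, 0.1033, 0.0581]
eef_rot: [0.648, 0.762, 0.001, 0.002]
wrist_force: [4.8, -2.9, 3.8]
gripper_width: 0.325
grasp_force: 19.6
```

```bash
python3 - <<'E'
from h import *
s=sensors.state();print(s["t"],s["eef_pos"],s["wrist_force"])
p=s["eef_pos"];print("travel",np.array([-.160,.987,0])@(p-[.5533,.0502,0]))
a=camera("scene");cv2.imwrite("pics/s4.png",a)
cv2.imwrite("pics/c4.png",cv2.resize(a[195:285,300:420],None,fx=5,fy=5,interpolation=cv2.INTER_CUBIC))
E
```

```text
8.6 [0.54463607 0.10330405 0.05806191] [ 4.77066749 -2.85005567  3.84972781]
travel 0.053799924984473245
```

View pics/c4.png

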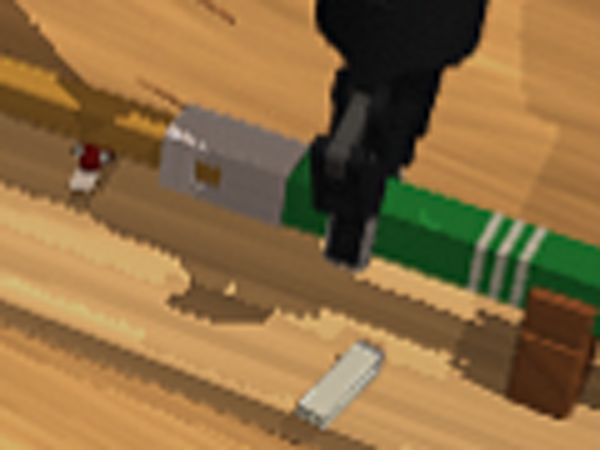

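The hole is at about (341,229) in the scene picture and the button at (350,232), leaving roughly 23 mm. I advance 18 mm, then creep.

>>> jog_arm --plan '[[[-0.065,0.4,0],[0,0,0],2.5],[[-0.13,0.8,0],[0,0,0],2.5],[[-0.195,1.2,0],[0,0,0],2.5],[[-0.26,1.6,0],[0,0,0],2.5],[[-0.26,1.65,0],[0,0,0],2.5]]'

```text
t: 9.28
eef_pos: [0.5416, 0.1218, 0.0581]
eef_rot: [0.648, 0.762, 0.002, 0.001]
wrist_force: [3.9, 2.2, 2.9]
gripper_width: 0.322
grasp_force: 20.1
```

>>> jog_arm --plan '[[[-0.008,0.05,0],[0,0,0],2.5],[[-0.016,0.1,0],[0,0,0],2.5],[[-0.024,0.15,0],[0,0,0],2.5]]'

```text
t: 9.65
eef_pos: [0.5412, 0.1241, 0.058]
eef_rot: [0.647, 0.762, 0.002, 0.0]
wrist_force: [4.4, 2.7, 2.8]
gripper_width: 0.324
grasp_force: 20.1
```

>>> jog_arm --plan '[[[-0.008,0.05,0],[0,0,0],2.5],[[-0.016,0.1,0],[0,0,0],2.5]]'

```text
t: 9.9
eef_pos: [0.5412, 0.1242, 0.058]
eef_rot: [0.648, 0.762, 0.002, 0.001]
wrist_force: [4.8, 0.4, 3.4]
gripper_width: 0.326
grasp_force: 20.1
```

>>> jog_arm --plan '[[[-0.008,0.05,0],[0,0,0],2.5],[[-0.016,0.1,0],[0,0,0],2.5]]'

```text
t: 10.15
eef_pos: [0.5412, 0.1244, 0.0581]
eef_rot: [0.648, 0.762, 0.001, 0.001]
wrist_force: [6.1, 0.3, 3.2]
gripper_width: 0.326
grasp_force: 20.1
```

The drag vanished and then the motion stopped at about 75 mm of travel, so it seems to have snapped. I unload 2 mm, open and look.

>>> jog_arm --plan '[[[0.024,-0.15,0],[0,0,0],2.5],[[0.024,-0.15,0],[0,0,0],5],[[0.024,-0.15,0],[0,0,0],8.5],[[0.024,-0.15,0],[0,0,0],8.5],[[0.024,-0.15,0],[0,0,0],8.5]]'

```text
t: 10.78
eef_pos: [0.5389, 0.1225, 0.0572]
eef_rot: [0.648, 0.762, -0.001, -0.0]
wrist_force: [0.1, 0.2, 0.5]
gripper_width: 0.992
grasp_force: 0.0
```

>>> jog_arm --plan '[[[0,0,3],[0,0,0],8.5],[[0,0,8],[0,0,0],8.5],[[0,0,12],[0,0,0],8.5],[[0,0,12],[0,0,0],8.5],[[0,0,12],[0,0,0],8.5]]'

```text
t: 11.4
eef_pos: [0.5389, 0.1222, 0.177]
eef_rot: [0.648, 0.762, -0.001, -0.0]
wrist_force: [-0.4, -0.1, -0.6]
gripper_width: 0.995
grasp_force: 0.0
```

```bash
python3 - <<'E'
from h import *
s=sensors.state();print(s["t"],s["eef_pos"],s["wrist_force"],s["gripper_width"])
a=camera("scene");w=camera("wrist")
cv2.imwrite("pics/c5.png",np.hstack([cv2.resize(a[195:285,310:410],None,fx=4,fy=4,interpolation=cv2.INTER_CUBIC),w[24:384,100:420]]))
E
```

```text
11.4 [0.53886792 0.1222275  0.17699963] [-0.35311801 -0.07776492 -0.62359357] 0.9946326926290996
```

View pics/c5.png

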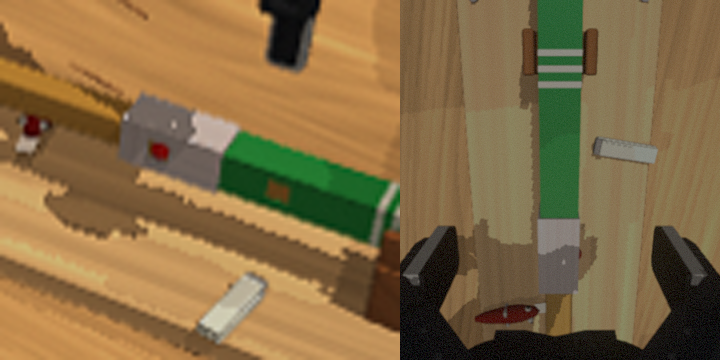

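The picture shows the button standing out through the ferrule hole (crop (159,151)) and proud in the wrist view at (578,254). The first hole is empty at (278,190), and the gripper is clear.

```bash
python3 -c "
from plant import robot;print(robot.finish_job())"
```

```text
the job is handed in; nothing more can be done
None
```

The button was pressed flush and the sleeve slid about 75 mm until it snapped out through the ferrule hole. The gripper let go and moved clear, and the job was handed in at about 11.5 s; no verdict was returned.

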